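# Change over the pots at the weld bench

## Task

Lift the weld coupon off its white ring and lay it flat and lengthwise across both uprights of the blue rest, centred. Then, sliding the pots along the bench without lifting or tipping them, move the open offcut pot from the yellow ring into the white ring you just cleared, and after that the closed dip pot into the yellow ring, each standing wholly inside its ring. Finally put the brass offcut in the open pot; leave everything else where it is.

Things in the scene. Friction and masses are not known exactly. Their poses are not given: they have to be found in the camera images.
- ring_yellow: yellow painted ring on the steel bench top (flat paint, no height), inside diameter 124, outside 148; origin at its centre. The middle of a row of three rings; its y axis runs roughly along the row
- ring_white_1: white painted ring, same size, at one end of the row (either end): the one on which the coupon lies at the start; origin at its centre
- ring_white_2: white painted ring, same size, at the other end of the row: the one on which the dip pot stands at the start; origin at its centre
- offcut_pot: open bare-aluminium pot, outside diameter 92, 62 tall, wall 4, inner floor 5 above its underside, with a straight black handle; starts on the yellow ring. Origin: centre of its underside, z up, handle along its -x
- offcut_pot_handle (a point): grip point on the offcut pot's black handle, 108 from the pot's axis and 50 above the bench (centre of the bar); the bar is 14 wide, 12 high, 74 long (71 to 145 from the pot's axis), along the pot's x
- offcut_pot_in (a point): centre of the offcut pot's inner floor
- dip_pot: closed green pot with lid, outside diameter 96 at the lid, 50 tall to the lid top, black lid knob 22 diameter standing 18 above that (the lid is fast), straight orange handle; starts on white ring 2. Origin: centre of its underside, z up, handle along its -x
- dip_pot_handle (a point): grip point on the dip pot's orange handle, 108 from the pot's axis and 36 above the bench (centre of the bar); the bar is 14 wide, 12 high, 74 long, along the pot's x
- coupon: weld test coupon: grey steel bar 150 x 36 x 10 with a copper-coloured weld bead 2 high between two blue lines across its middle; lies flat on white ring 1. All sizes here are in mm. Origin: centre of its underside, x along its length, z up; about 0.4 kg
- rest: blue fixed cooling rest: base plate 150 x 70 x 6 with two upright plates, each 8 thick and 50 wide, standing 100 apart (centre to centre) along its x; their top edges are 70 above the bench. Origin: centre of its underside
- rest_top (a point): point midway between the two top edges of the rest, 70 above the bench, axes as the rest's
- offcut: brass square-bar offcut, 50 x 14 x 14, lying on the bench; origin: centre of its underside as it lies at the start, x along its length
- spray_can: red spray can, 56 dia x 170 tall, upright; origin under its centre (bystander)
- tape_measure: yellow tape measure, 65 x 40 x 60 tall; origin under its centre (bystander)
- wire_brush: wooden-handled wire brush lying flat (bystander)
- magnet: red square welding magnet, 70 x 70 x 16; origin under its centre (bystander)
- hammer: hammer lying flat near the robot (bystander)
- flat_bar: plain steel flat bar, 160 x 32 x 8; origin under its centre (bystander)
- mug: blue mug, 80 dia x 90 tall (bystander)
Things that resemble listed ones, but are neither listed nor needed, are in the scene too. Leave any brown or green look-alike of the coupon alone.

How it is judged (in metres and radians):
On the way, in this order (a step that is already met when the one before it is completed fails the run):
1. the coupon lies on the rest (horizontal distance between coupon and rest_top below 0.022 m and z of coupon in the frame of rest_top between -0.004 and 0.004 m and angle between coupon's own z axis and vertical below 0.08 rad and angle between the x axis of coupon and the x axis of rest, either way round below 0.3 rad and linear speed of coupon below 0.02 m/s), for 0.2 s.
2. the offcut pot stands in white ring 1 (horizontal distance between offcut_pot and ring_white_1 below 0.017 m and linear speed of offcut_pot below 0.02 m/s and angle between offcut_pot's own z axis and vertical below 0.05 rad), for 0.2 s.
3. the dip pot stands in the yellow ring (horizontal distance between dip_pot and ring_yellow below 0.017 m and linear speed of dip_pot below 0.02 m/s and angle between dip_pot's own z axis and vertical below 0.05 rad), for 0.2 s.
4. the offcut lies in the offcut pot (horizontal distance between offcut and offcut_pot_in below 0.042 m and z of offcut in the frame of offcut_pot_in below 0.045 m and linear speed of offcut below 0.03 m/s), for 0.2 s.
At the end, for the whole second after the job is handed in: Coupon level and still on both uprights, middle within 22 mm of the rest's, length within 0.3 rad of it; offcut pot upright within 17 mm of white ring 1's centre, dip pot upright within 17 mm of the yellow ring's; offcut at rest inside the offcut pot (all of step 1 and all of step 2 and all of step 3 and all of step 4); the robot touches nothing.
It fails at once if the offcut pot is lifted off the bench (12 mm) or tipped (0.2 rad) (height (world z) of offcut_pot above 0.012 m or angle between offcut_pot's own z axis and vertical above 0.2 rad).
It fails at once if the dip pot is lifted off the bench (12 mm) or tipped (0.2 rad) (height (world z) of dip_pot above 0.012 m or angle between dip_pot's own z axis and vertical above 0.2 rad).
It fails at once if a bystander is shifted by more than 40 mm (distance of any of spray_can, tape_measure, wire_brush, magnet, hammer, flat_bar, mug from where it was at the start of the episode above 0.04 m).
It also fails if it takes over 72 s, if anything falls off the work surface, if the arm or the gripper's body presses on something with over 40 N, if the wrist force passes 120 N, or if a joint passes its speed limit or range.

## Robot

A 6-joint arm with a two-finger parallel gripper is mounted at the origin on the work surface. World frame = base frame: x ahead of the robot, y to its left, z up, the work surface at z = 0. Lengths are in mm, angles in rad, forces in N, time in s.
With the tool pointing down it reaches from about 400 to 925 mm from the base axis. Payload 12.5 kg.
Tool frame: the origin (TCP) lies midway between the tips of the shut fingers; the grasp point (between the pads) lies 19 mm behind it; z points along the fingers, y is the line along which they close (so a half turn about z gives the same grasp; the last joint's range is limited). The gripper opens to 95 mm and grips with 3 to 60 N. Pads are 20 mm wide; open, the fingers measure 119 mm over their backs; the gripper's body (75 mm by 180 mm) begins 59 mm behind the grasp point.
Start: joints at [-1.374, 0.491, 1.559, -0, 1.092, -0.106], TCP at [186.394, -596.577, 214.661] pointing down, gripper open.
Joint ranges: [-3.1, 3.1], [-0.84, 2.19], [0.05, 2.79], [-1.13, 4.28], [0.06, 2.93], [-2.69, 2.69]. Speed limits (rad/s): [2.22, 2.22, 2.79, 3.14, 3.14, 3.14].

## Interface

Orientations are given as [roll, pitch, yaw] about the fixed x, y, z axes, in that order (R = Rz(yaw) Ry(pitch) Rx(roll)).
In Python, from cell import env gives the robot as it stands.
- The arm moves only by the tool arm_command, never from a script. Its argument "targets" is a list of rows, each a list of 5 numbers: the shift along the tool's x, y, z in mm, then the turn about the tool's z in degrees, then the opening, from 0 (shut) to 1 (fully open). In form: [[tx, ty, tz, roll, fingers], ...]. A call has 1 to 5 rows; each row is the pose to reach, as a shift and turn from the pose commanded when the call began, along the tool's axes at that moment; what a row does not reach only later rows make up. A row lasts 1/10 s, in which the tool goes at most 50 mm and 8.59 degrees, less where a joint would pass 70% of its speed; a pose out of reach is approached as far as the arm can. A call with a gripper value outside its range is refused whole. The fingers move at their own pace and stop on an object; the grip force is fixed at half the most. Time passes only in rows, so rows that repeat a pose let the fingers close. It gives the time, the measured TCP pose, the force, the opening and the grip force at its end, in the units of the state.
- env.state(): the state, without advancing time (a new reading comes with each control period).
- env.read_camera(name): name is "scene" or "side" or "wrist"; returns a dict with "frame" (384x512x3 uint8, red, green, blue), "vertical_fov" (degrees; the focal length in pixels is half the picture's height over the tangent of half this angle, whatever the lens; pixels are square), "cx", "cy" (the principal point, pixels), "world_from_camera" (4x4, takes a point from camera to world coordinates); the wrist camera has in their place "hand_eye" (4x4, takes a point from camera to tool coordinates, whose origin is the TCP and whose axes are the flange's). Camera axes: x right, y down, z forward; pixel columns grow to the right and rows downward; lengths in mm; the calibration is good to about 2 mm. A picture is of the moment at which its call begins: read the wrist's pose just before it. There is no depth.
- env.job_done(): hands the job in; it is judged then, once.
The state is a dict: "t": time; "joints": joint angles; "qvel": joint speeds; "tau": joint torques, N m; "eef_pos": TCP position; "tcp_rot": TCP orientation; "ft_force": force on the tool from outside, world axes, zero at the start; "moment": the same for the moment, N m; "opening": opening from 0.0 (shut) to 1.0 (fully open); "grip_force": force on a finger pad.
Only numpy, scipy, OpenCV 4.12 (cv2) and the standard library are available. Lean on these libraries where they do the work, as an engineer would, in place of code of your own. Each camera call takes 0.05 s, during which the arm holds its last target. There are 200 camera calls.

## Working session

There is one attempt and no reset: what is moved stays moved. The work goes in short steps, Python scripts to look and compute and a tool call to move; the robot and the scene stay as the last step left them, time stands still between calls to the robot, and variables do not carry over. Pictures are saved under pics/ and viewed, at most 10 in all, crops included, and the job is handed in when it is done.

Besides the shell and the picture viewer there is one more tool, called after "Emit:" as name(argument=value, ...) on one line, values as JSON. arm_command: Moves the arm, as the interface text tells. Its arguments: {"type":"object","properties":{"targets":{"type":"array","items":{"type":"array","items":{"type":"number"}}}},"required":["targets"]}

```bash
ls; mkdir -p pics; cat > h.py <<'E'
import numpy as np, cv2
from cell import env
def cam(n):
    s=env.state(); c=env.read_camera(n); f=c['frame']
    return c,s
def save(n,p):
    c,s=cam(n); cv2.imwrite(p,c['frame'][:,:,::-1]); np.savez(p+'.npz',**{k:v for k,v in c.items()},pos=s['eef_pos'],rot=s['tcp_rot']); return c,s
E
python3 - <<'E'
from h import *
for n in ('scene','side','wrist'):
    c,s=save(n,f'pics/{n}0.png'); print(n,{k:v for k,v in c.items() if k!='frame'})
print(s)
a=cv2.imread('pics/scene0.png');cv2.imwrite('pics/scene0b.png',cv2.resize(a,(800,600),interpolation=cv2.INTER_CUBIC))
a=cv2.imread('pics/side0.png');cv2.imwrite('pics/side0b.png',cv2.resize(a,(800,600),interpolation=cv2.INTER_CUBIC))
E
```

```text
pics
scene {'vertical_fov': 55.16639521547715, 'cx': 254.06384916050595, 'cy': 194.94756415268014, 'world_from_camera': array([[-6.09278285e-01,  6.32065343e-01, -4.78824993e-01,
         1.09555475e+03],
       [ 7.92955714e-01,  4.84818580e-01, -3.69015148e-01,
         4.65109563e+02],
       [-1.09843273e-03, -6.04519931e-01, -7.96589258e-01,
         1.05381616e+03],
       [ 0.00000000e+00,  0.00000000e+00,  0.00000000e+00,
         1.00000000e+00]])}
side {'vertical_fov': 56.21312019183851, 'cx': 258.09453127367124, 'cy': 192.90564770019, 'world_from_camera': array([[-9.84114589e-01, -8.26926180e-02,  1.57099988e-01,
         2.97708044e+02],
       [-1.77418951e-01,  4.89998378e-01, -8.53477654e-01,
         1.05312043e+03],
       [-6.40243781e-03, -8.67792326e-01, -4.96885790e-01,
         6.81775252e+02],
       [ 0.00000000e+00,  0.00000000e+00,  0.00000000e+00,
         1.00000000e+00]])}
wrist {'vertical_fov': 61.716770864138866, 'cx': 258.22662050542135, 'cy': 196.95588167299783, 'hand_eye': array([[ 1.58496189e-04, -9.65353551e-01, -2.60945391e-01,
         7.26065858
[... 233 characters left out ...]
0,
         1.00000000e+00]])}
{'t': 0.1, 'joints': array([-1.37358839e+00,  4.91488701e-01,  1.55938513e+00, -2.03166431e-06,
        1.09173407e+00, -1.05556706e-01]), 'qvel': array([ 0.00042056, -0.00265764, -0.00133075, -0.00064986,  0.00037209,
       -0.00013281]), 'tau': array([ 2.32352380e-03, -6.13622046e+01, -2.58606702e+01,  6.93324837e-02,
        4.70039563e-02, -4.96887856e-05]), 'eef_pos': array([ 186.35334266, -596.33823234,  214.12793034]), 'tcp_rot': array([-3.14058287e+00, -1.05175213e-04,  3.02765523e-01]), 'ft_force': array([-0.08326725, -0.12640061, -0.00091468]), 'moment': array([ 0.02042586,  0.00815775, -0.06495127]), 'grip_force': 0.0, 'opening': 1.0021213424168967}
```

View pics/scene0b.png

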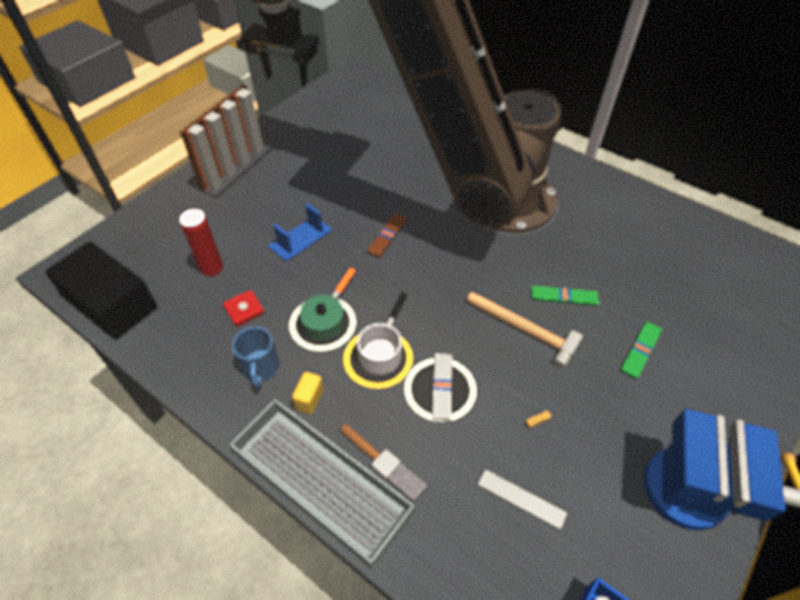

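View pics/side0b.png

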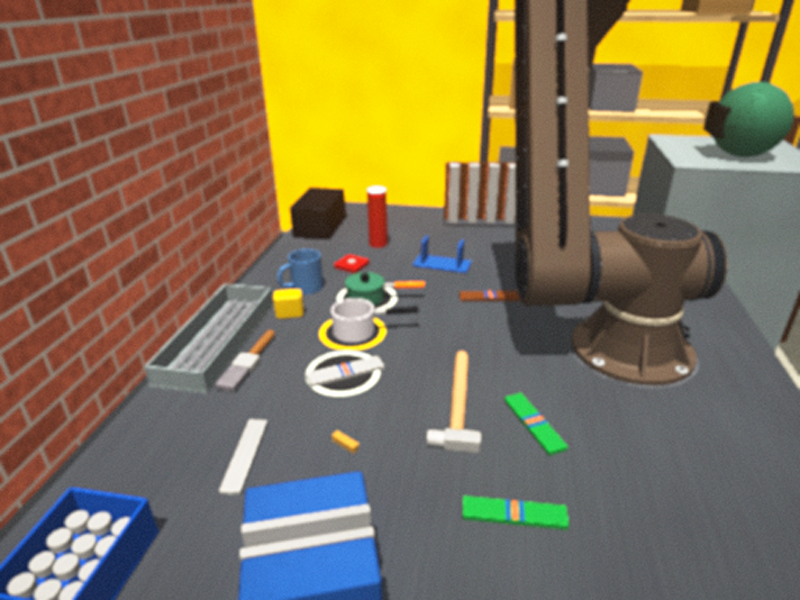

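The scene view (800-wide) shows the coupon on white ring 1 at (442,386), the yellow ring with the open pot at (378,358), the dip pot on white ring 2 at (322,322), the blue rest at (300,235) and the brass offcut at (539,418). The side view agrees.

```bash
cat >> h.py <<'E'
from scipy.spatial.transform import Rotation as R
def T(c,s):
    if 'hand_eye' not in c: return c['world_from_camera']
    M=np.eye(4);M[:3,:3]=R.from_euler('xyz',s['tcp_rot']).as_matrix();M[:3,3]=s['eef_pos'];return M@c['hand_eye']
def ray(c,s,uv,z):
    uv=np.atleast_2d(np.asarray(uv,float));M=T(c,s);f=c['frame'].shape[0]/2/np.tan(np.radians(c['vertical_fov'])/2)
    d=np.c_[(uv[:,0]-c['cx'])/f,(uv[:,1]-c['cy'])/f,np.ones(len(uv))]@M[:3,:3].T
    z=np.broadcast_to(z,len(uv));return M[:3,3]+d*((z-M[2,3])/d[:,2])[:,None]
def hsv(c): return cv2.cvtColor(c['frame'],cv2.COLOR_RGB2HSV).astype(int)
def comps(m,lo=20,hi=1e9):
    n,l,st,ce=cv2.connectedComponentsWithStats(m.astype(np.uint8),connectivity=8)
    return [(l==i) for i in range(1,n) if lo<=st[i,4]<=hi]
def pts(m): v,u=np.nonzero(m);return np.c_[u,v]
def circ(P):
    A=np.c_[2*P[:,:2],np.ones(len(P))];x=np.linalg.lstsq(A,(P[:,:2]**2).sum(1),rcond=None)[0]
    return x[:2],np.sqrt(x[2]+x[:2]@x[:2])
def rect(P):
    r=cv2.minAreaRect(P[:,:2].astype(np.float32));b=cv2.boxPoints(r);e=b[1]-b[0],b[2]-b[1]
    l=max(e,key=np.linalg.norm);return np.round(r[0],1),np.round(r[1],1),round(float(np.degrees(np.arctan2(l[1],l[0]))),1)
def rep(c,s,masks,z=0):
    for m in masks:
        q=pts(m);P=ray(c,s,q,z);print('px',q.mean(0).round(),'n',len(q),'rect',*rect(P),'circ',*[np.round(x,1) for x in circ(P)])
E
python3 - <<'E'
from h import *
for n in('scene','side'):
    c,s=cam(n);h=hsv(c);H,S,V=h[...,0],h[...,1],h[...,2]
    print(n,'yellow');rep(c,s,comps((H>22)&(H<34)&(S>150)&(V>120),30,3000))
    print('orange');rep(c,s,comps((H>6)&(H<=21)&(S>140)&(V>130),30,3000))
    print('white');rep(c,s,comps((S<45)&(V>140),60,3000))
    print('blue');rep(c,s,comps((H>100)&(H<125)&(S>120)&(V>60),30,6000))
    print('green');rep(c,s,comps((H>60)&(H<90)&(S>80)&(V>40),100,4000),30)
E
```

```text
scene yellow
px [240. 235.] n 308 rect [610.9  36.4] [118.3 146.5] -56.8 circ [600.2  29.6] 67.5
px [196. 248.] n 187 rect [746.9 -42.3] [62.3 35.6] 18.0 circ [746.8 -42.2] 20.5
px [508. 301.] n 32 rect [317.5 812.9] [45.6  7. ] 35.9 circ [318.6 809.9] 13.4
orange
px [44. 11.] n 659 rect [  163.9 -1790.1] [313.7 254.1] 64.8 circ [  145.6 -1785.7] 102.2
px [ 8. 32.] n 490 rect [  382.4 -1796.9] [515.6  75.1] 67.2 circ [  310.  -1742.6] 157.8
px [92. 65.] n 1231 rect [  291.  -1144.3] [505.8 114.1] 0.4 circ [  300.4 -1146.1] 137.3
px [12. 97.] n 1605 rect [  616.8 -1306.3] [663.2 145.6] 60.2 circ [  713.3 -1299.6] 168.0
px [36. 84.] n 505 rect [  552.9 -1262. ] [379.   62.3] 73.5 circ [  627.4 -1260.4] 116.4
px [242. 157.] n 76 rect [ 342.7 -174.3] [52.8 29.3] 7.6 circ [ 342.3 -173.7] 17.5
px [221. 179.] n 87 rect [ 476.8 -167.6] [79.4 20.4] 12.7 circ [ 477.5 -167.9] 22.8
px [198. 255.] n 122 rect [754.3 -19. ] [56.8 71.8] -14.2 circ [757.6 -29.9] 27.9
px [344. 268.] n 72 rect [517.7 374.9] [15.1 50. ] -28.0 circ [517.7 374.4] 15.0
px [230. 282.] n 117 rect [772.  121.2] [86.3 13.8] 86
[... 12579 characters left out ...]
4 -233.2] 66.1
px [194. 317.] n 1667 rect [555.9 491.9] [182.4  65.8] 21.4 circ [555.9 493.3] 55.7
px [ 58. 346.] n 2873 rect [833.6 627.9] [183.9 180.6] 0.3 circ [838.4 629.2] 81.4
px [201. 367.] n 2972 rect [504.7 622. ] [184.1  92.6] 20.9 circ [503.3 615.7] 57.3
green
px [485.  74.] n 1453 rect [-1094.4 -2605.2] [2235.   356.6] 72.3 circ [-1012.5 -2525.4] 537.6
px [234. 183.] n 341 rect [ 612.2 -120.7] [ 94.  161.7] -78.0 circ [ 605.3 -126.4] 45.8
px [333. 259.] n 232 rect [233.9 263.1] [42.4 73.2] -59.8 circ [236.7 260.8] 22.2
px [351. 280.] n 317 rect [191.9 333.5] [42.7 73.9] -59.2 circ [192.6 335.8] 23.4
px [330. 328.] n 958 rect [243.1 493.9] [148.   44.7] 3.0 circ [243.5 489.8] 47.7
```

Emit:
arm_command(targets=[[50,-21,0,0,1],[100,-42,0,0,1],[150,-64,0,0,1],[200,-85,0,0,1],[200,-85,0,0,1]])

```text
t: 0.75
eef_pos: [354.4, -453.1, 214.8]
tcp_rot: [-3.141, -0.0, 0.306]
ft_force: [-0.5, 0.2, 0.5]
opening: 0.997
grip_force: 0.0
```

Emit:
arm_command(targets=[[50,-22,0,0,1],[107,-46,0,0,1],[107,-46,0,0,1],[107,-46,0,0,1]])

```text
t: 1.15
eef_pos: [441.5, -379.0, 214.6]
tcp_rot: [3.141, 0.0, 0.306]
ft_force: [0.1, -0.2, -0.5]
opening: 0.996
grip_force: 0.0
```

```bash
python3 - <<'E'
from h import *
c,s=save('wrist','pics/rest.png');print(s['t'],s['eef_pos'],s['tcp_rot'])
h=hsv(c);H,S,V=h[...,0],h[...,1],h[...,2]
ms=comps((H>100)&(H<125)&(S>120)&(V>40),300);rep(c,s,ms,0);rep(c,s,ms,70)
E
```

```text
1.15 [ 441.53007978 -379.00720859  214.55372652] [3.14149855e+00 5.50920535e-05 3.05690026e-01]
px [231. 159.] n 7445 rect [ 441.5 -343.2] [ 70.7 155.7] -7.1 circ [ 443.4 -342.9] 48.9
px [231. 159.] n 7445 rect [ 454.1 -345.8] [ 57.8 127.3] -7.1 circ [ 455.6 -345.5] 40.0
```

View pics/rest.png

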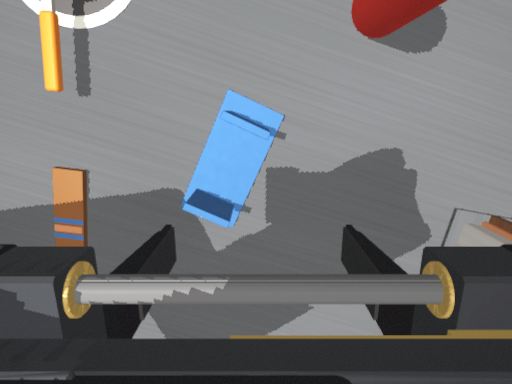

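The wrist view shows the blue rest base with corners at about (230,90), (284,116), (183,209) and (234,227), with brown look-alike coupon to the left. It measures 156×71 against 150×70, so it fits. Next I look over the rings.

Emit:
arm_command(targets=[[25,-39,-8,0,1],[50,-78,-17,0,1],[75,-118,-26,0,1],[100,-157,-34,0,1],[124,-196,-42,0,1]])

```text
t: 1.7
eef_pos: [499.9, -156.0, 257.1]
tcp_rot: [3.141, 0.0, 0.301]
ft_force: [0.9, -0.1, 0.3]
opening: 1.0
grip_force: 0.0
```

Emit:
arm_command(targets=[[25,-39,-8,0,1],[50,-78,-17,0,1],[75,-118,-26,0,1],[100,-157,-34,0,1],[124,-196,-42,0,1]])

```text
t: 2.2
eef_pos: [560.6, 68.0, 299.1]
tcp_rot: [3.141, -0.0, 0.301]
ft_force: [0.6, 0.8, -0.7]
opening: 0.999
grip_force: 0.0
```

Emit:
arm_command(targets=[[0,0,0,0,1],[0,0,0,0,1],[0,0,0,0,1]])

```text
t: 2.5
eef_pos: [560.0, 66.3, 298.3]
tcp_rot: [3.141, 0.001, 0.301]
ft_force: [-0.8, -0.3, 0.2]
opening: 0.995
grip_force: 0.0
```

```bash
python3 - <<'E'
from h import *
d=dict(np.load('pics/rest.png.npz'));s0=dict(eef_pos=d['pos'],tcp_rot=d['rot'])
P=ray(d,s0,[(230,90),(284,116),(183,209),(234,227)],6);print(P[:,:2].round(1),P.mean(0))
c,s=save('wrist','pics/row.png');print(s['t'],s['eef_pos'],s['tcp_rot'])
h=hsv(c);H,S,V=h[...,0],h[...,1],h[...,2]
for n,m,z in(('yellow',(H>22)&(H<34)&(S>150)&(V>120),0),('orange',(H>6)&(H<=21)&(S>140)&(V>130),0),('white',(S<40)&(V>150),0),('green',(H>60)&(H<90)&(S>80)&(V>40),50)):
    print(n);rep(c,s,comps(m,150,60000),z)
E
```

```text
[[ 522.  -320.7]
 [ 513.5 -387.4]
 [ 370.7 -304.4]
 [ 366.9 -371. ]] [ 443.2710976  -345.86509234    6.        ]
2.5 [560.02504082  66.26384968 298.32649509] [3.14129963e+00 7.36595688e-04 3.01049157e-01]
yellow
px [372.  26.] n 2238 rect [774.9 -24.4] [64.6 57.2] 18.7 circ [775.7 -24.3] 24.2
px [290. 136.] n 2384 rect [601.5  31.3] [145.3 146.5] -72.8 circ [600.9  31.1] 68.2
orange
px [ 36. 122.] n 359 rect [520.1 384.2] [13.9 50.6] -28.3 circ [520.3 384.2] 15.2
px [386. 238.] n 303 rect [ 503. -160.] [52.3 17.2] 12.8 circ [ 505.3 -163.8] 15.2
white
px [50.  4.] n 506 rect [669.2 396.9] [15.1 90.5] -72.7 circ [675.4 390.9] 23.2
px [184. 122.] n 4749 rect [581.4 180.8] [148.3 148.4] -10.5 circ [581. 179.] 59.9
px [289. 143.] n 3275 rect [592.9  26.5] [104.1 105.5] -52.8 circ [595.   28.5] 35.1
px [387. 160.] n 1974 rect [ 606.5 -126.1] [146.2 146.6] -68.8 circ [ 605.1 -126.6] 68.9
px [ 37. 234.] n 379 rect [349.8 361.9] [48.7 25.1] 2.8 circ [350.1 362.8] 15.2
green
px [398. 171.] n 4127 rect [ 609.6 -113.4] [104.5  93.3] 63.9 circ [ 608.2 -113.2] 36.3
```

View pics/row.png

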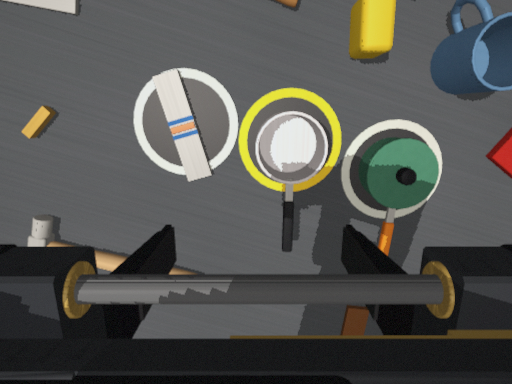

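The row view shows white ring 1 at (186,121) carrying the coupon (corners about (153,77), (177,69), (190,181), (211,174)), the yellow ring at (290,139) with the open pot and black handle down to (287,250), white ring 2 at (391,168) with the dip pot, and the offcut at (38,122). Ring diameters come out at 146–148 mm, as given.

```bash
cat >> h.py <<'E'
def to(s,p,yaw=None):
    M=R.from_euler('xyz',s['tcp_rot']).as_matrix();d=M.T@(np.asarray(p)-s['eef_pos'])
    r=None if yaw is None else (-(np.degrees(yaw-s['tcp_rot'][2]))+90)%180-90
    print('tool shift',d.round(1),'roll',r)
E
python3 - <<'E'
from h import *
d=dict(np.load('pics/row.png.npz'));s=dict(eef_pos=d['pos'],tcp_rot=d['rot'])
P=ray(d,s,[(153,77),(177,69),(190,181),(211,174)],10);print(P[:,:2].round(1),P.mean(0))
ax=P[2:,:2].mean(0)-P[:2,:2].mean(0);print('len',np.linalg.norm(ax),'ang',np.degrees(np.arctan2(*ax[::-1])))
h=hsv(d);H,S,V=h[...,0],h[...,1],h[...,2]
m=(H>100)&(H<125)&(S>100)&(V>60);m[:,240:]=0;m[:100]=0;m[160:]=0
b=ray(d,s,pts(m),10);print('bead',b.mean(0),m.sum())
yaw=np.arctan2(*ax[::-1])  # tool x along coupon x
to(s,[*P.mean(0)[:2],60],yaw)
print(ray(d,s,[(200,275),(45,222),(30,265)],20).round(),'hammer')
E
```

```text
[[628.3 234.9]
 [647.7 206.5]
 [504.5 152.8]
 [523.6 126.2]] [575.99477111 180.12884912  10.        ]
len 148.21565518454724 ang -146.77002063100184
bead [575.80094974 181.29762345  10.        ] 157
tool shift [  49.2 -104.1  238.3] roll -15.981133274721799
[[367. 100.  20.]
 [384. 341.  20.]
 [307. 353.  20.]] hammer
```

Emit:
arm_command(targets=[[10,-21,40,-4,1],[20,-42,80,-8,1],[30,-63,120,-12,1],[40,-84,160,-16,1],[49,-104,200,-16,1]])

```text
t: 3.05
eef_pos: [576.2, 181.1, 97.1]
tcp_rot: [3.141, -0.0, 0.582]
ft_force: [0.0, 0.9, 0.2]
opening: 1.002
grip_force: 0.0
```

Emit:
arm_command(targets=[[0,0,35,0,1],[0,0,65,0,1],[0,0,85,0,1],[0,0,93,0,1],[0,0,94,0,1]])

```text
t: 3.55
eef_pos: [575.9, 180.8, 4.0]
tcp_rot: [-3.141, 0.001, 0.581]
ft_force: [0.0, 0.1, -0.7]
opening: 1.002
grip_force: 0.0
```

Emit:
arm_command(targets=[[0,0,0,0,0.2],[0,0,0,0,0.2],[0,0,0,0,0.1],[0,0,0,0,0.1],[0,0,0,0,0.1]])

```text
t: 4.05
eef_pos: [576.1, 182.1, 5.0]
tcp_rot: [3.141, -0.001, 0.582]
ft_force: [-0.1, -0.4, 0.1]
opening: 0.637
grip_force: 0.0
```

Emit:
arm_command(targets=[[0,0,0,0,0.1],[0,0,0,0,0.1],[0,0,0,0,0.1],[0,0,0,0,0.1],[0,0,0,0,0.1]])

```text
t: 4.55
eef_pos: [575.9, 182.0, 4.6]
tcp_rot: [3.142, 0.0, 0.582]
ft_force: [-0.6, 0.1, -0.4]
opening: 0.375
grip_force: 30.0
```

Emit:
arm_command(targets=[[0,0,-5,0,0.1],[0,0,-30,0,0.1],[0,0,-65,0,0.1],[0,0,-100,0,0.1],[0,0,-126,0,0.1]])

```text
t: 5.05
eef_pos: [576.0, 182.0, 132.8]
tcp_rot: [3.141, -0.001, 0.582]
ft_force: [0.7, -0.1, -2.8]
opening: 0.373
grip_force: 30.0
```

Emit:
arm_command(targets=[[-22,20,0,0,0.1],[-50,46,0,0,0.1],[-78,72,0,0,0.1],[-106,98,0,0,0.1],[-134,123,0,0,0.1]])

```text
t: 5.55
eef_pos: [530.9, 4.2, 130.7]
tcp_rot: [-3.142, 0.0, 0.582]
ft_force: [-0.0, -1.3, -3.4]
opening: 0.37
grip_force: 30.0
```

Emit:
arm_command(targets=[[-27,25,0,0,0.1],[-54,49,0,0,0.1],[-80,74,0,0,0.1],[-107,98,0,0,0.1],[-134,123,0,0,0.1]])

```text
t: 6.05
eef_pos: [486.6, -172.0, 130.8]
tcp_rot: [-3.141, 0.0, 0.582]
ft_force: [0.8, -0.4, -3.0]
opening: 0.372
grip_force: 30.0
```

Emit:
arm_command(targets=[[-30,27,0,8,0.1],[-58,54,0,16,0.1],[-86,79,0,24,0.1],[-114,105,0,32,0.1],[-133,122,0,39.8,0.1]])

```text
t: 6.55
eef_pos: [442.4, -348.0, 130.7]
tcp_rot: [3.141, -0.0, -0.12]
ft_force: [0.5, 1.0, -2.3]
opening: 0.373
grip_force: 30.0
```

Emit:
arm_command(targets=[[0,0,0,0,0.1],[0,0,0,0,0.1],[0,0,0,0,0.1]])

```text
t: 6.85
eef_pos: [443.3, -344.9, 130.6]
tcp_rot: [-3.141, 0.0, -0.11]
ft_force: [0.1, 0.1, -2.8]
opening: 0.37
grip_force: 30.0
```

```bash
python3 - <<'E'
from h import *
c,s=save('wrist','pics/over.png');print(s['t'],s['eef_pos'],s['tcp_rot'])
to(s,[443.3,-345.9,75],np.radians(-6.5))
E
```

```text
6.85 [ 443.32837342 -344.85432078  130.60477115] [-3.14113879e+00  4.56859205e-04 -1.10245046e-01]
tool shift [ 0.1  1.1 55.6] roll 0.18342417922418974
```

View pics/over.png

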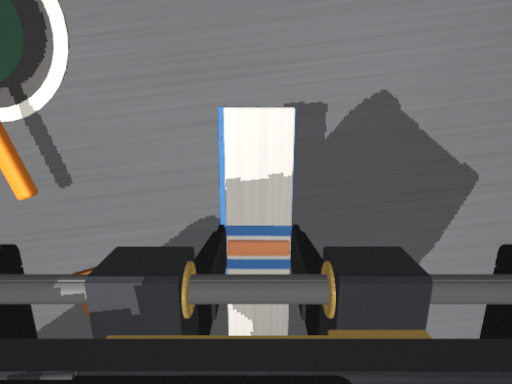

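The coupon is held square at its middle bead and lines up with the rest beneath it, with the blue base edge just visible at (221,165). I lower it.

Emit:
arm_command(targets=[[0,1,25,0,0.1],[0,1,45,0,0.1],[0,1,53,0,0.1],[0,1,55,0,0.1],[0,1,56,0,0.1]])

```text
t: 7.4
eef_pos: [443.5, -346.7, 75.1]
tcp_rot: [3.141, -0.0, -0.112]
ft_force: [-0.6, -0.5, -2.6]
opening: 0.371
grip_force: 30.0
```

Emit:
arm_command(targets=[[0,0,0,0,0.1],[0,0,0,0,0.5],[0,0,0,0,0.6],[0,0,0,0,0.6],[0,0,0,0,0.6]])

```text
t: 7.9
eef_pos: [443.3, -347.0, 74.9]
tcp_rot: [3.141, -0.0, -0.113]
ft_force: [-0.7, 0.3, -0.4]
opening: 0.586
grip_force: 0.0
```

Emit:
arm_command(targets=[[0,0,-8,0,0.8],[0,0,-40,0,0.8],[0,0,-90,0,1],[0,0,-140,0,1],[0,0,-180,0,1]])

```text
t: 8.4
eef_pos: [443.2, -346.8, 258.3]
tcp_rot: [3.14, -0.002, -0.113]
ft_force: [0.4, 0.2, -0.4]
opening: 0.955
grip_force: 0.0
```

```bash
python3 - <<'E'
from h import *
c,s=save('wrist','pics/rest2.png');print(s['t'],s['eef_pos'],s['tcp_rot'])
h=hsv(c);H,S,V=h[...,0],h[...,1],h[...,2]
m=(S<45)&(V>110);m[245:]=0
print('coupon');rep(c,s,comps(m,800),80)
print('rest');rep(c,s,comps((H>100)&(H<125)&(S>120)&(V>40),200),6)
d=dict(np.load('pics/row.png.npz'));s2=dict(eef_pos=d['pos'],tcp_rot=d['rot'])
h=hsv(d);V=h[...,2];k=(V<45);k[:,:270]=0;k[:,310:]=0;k[:180]=0;k[253:]=0
print('handle');rep(d,s2,comps(k,100),56)
E
```

```text
8.4 [ 443.17236686 -346.82162329  258.25669792] [ 3.14002560e+00 -1.91363798e-03 -1.12575925e-01]
coupon
px [261. 116.] n 91847 rect [ 492.  -350.4] [596.6 253.9] 83.5 circ [ 435.5 -360.7] 189.2
rest
px [251. 165.] n 2302 rect [ 444.2 -343.6] [ 69.1 149.8] -7.0 circ [ 446.9 -343.3] 49.1
handle
px [288. 222.] n 342 rect [495.4   4.1] [70.9 14.1] 16.8 circ [494.    8.8] 23.7
```

View pics/rest2.png

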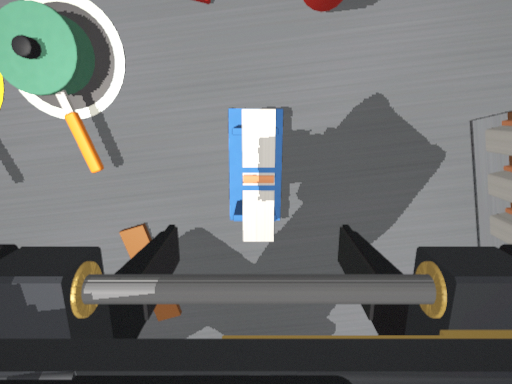

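The coupon lies centred on the rest: its bead is at (258,179) and both ends overhang evenly. The black handle measures 71×14 at (495,4), yaw 16.8°, matching the given 74×14.

Emit:
arm_command(targets=[[1,-36,10,0,1],[2,-71,20,0,1],[4,-106,30,0,1],[5,-142,40,0,1],[6,-177,50,0,1]])

```text
t: 8.95
eef_pos: [468.9, -170.2, 204.7]
tcp_rot: [3.141, -0.001, -0.113]
ft_force: [1.7, 0.1, -0.3]
opening: 0.998
grip_force: 0.0
```

Emit:
arm_command(targets=[[1,-36,10,-5,1],[2,-71,20,-10,1],[4,-106,30,-15,1],[5,-142,40,-20,1],[6,-178,50,-23.3,1]])

```text
t: 9.45
eef_pos: [495.0, 6.0, 154.6]
tcp_rot: [3.141, -0.001, 0.297]
ft_force: [0.2, -0.2, -0.6]
opening: 0.997
grip_force: 0.0
```

Emit:
arm_command(targets=[[0,0,0,0,1],[0,0,0,0,1],[0,0,0,0,1]])

```text
t: 9.75
eef_pos: [495.1, 3.9, 155.0]
tcp_rot: [3.141, -0.001, 0.293]
ft_force: [-0.9, -0.1, 0.1]
opening: 0.998
grip_force: 0.0
```

```bash
python3 - <<'E'
from h import *
c,s=save('wrist','pics/pot.png');print(s['t'],s['eef_pos'],s['tcp_rot'])
to(s,[495,4.1,31],np.radians(16.8))
h=hsv(c);H,S,V=h[...,0],h[...,1],h[...,2]
rep(c,s,comps((H>22)&(H<34)&(S>150)&(V>120),800),0)
E
```

```text
9.75 [495.10310697   3.93411034 155.00911213] [ 3.14115619e+00 -5.15789934e-04  2.93102290e-01]
tool shift [-1.00e-01 -2.00e-01  1.24e+02] roll -0.00647580442981166
px [208.  75.] n 2321 rect [580.4  71.6] [133.5  58. ] 21.2 circ [599.1  34.8] 65.4
px [315.  76.] n 2488 rect [603.8 -11.2] [136.8  62.8] 9.2 circ [601.   27.8] 65.5
```

View pics/pot.png

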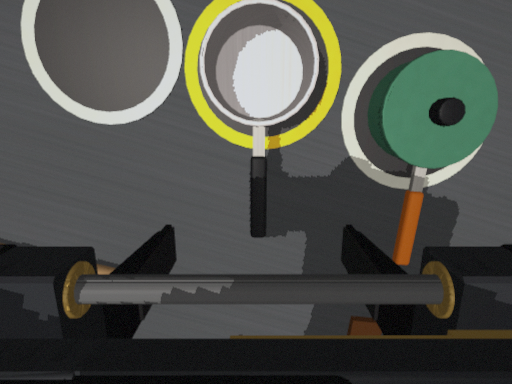

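The handle runs straight up column 258, centred between the fingers, and nothing is in the way on either side. I descend and grip it.

Emit:
arm_command(targets=[[0,0,40,0,0.4],[0,0,80,0,0.4],[0,0,110,0,0.4],[0,0,122,0,0.4],[0,0,124,0,0.4]])

```text
t: 10.3
eef_pos: [494.7, 3.9, 29.9]
tcp_rot: [-3.141, 0.002, 0.293]
ft_force: [0.4, 0.3, 0.3]
opening: 0.64
grip_force: 0.0
```

Emit:
arm_command(targets=[[0,0,0,0,0.3],[0,0,0,0,0.1],[0,0,0,0,0],[0,0,0,0,0],[0,0,0,0,0]])

```text
t: 10.8
eef_pos: [495.2, 4.6, 31.1]
tcp_rot: [3.141, -0.001, 0.294]
ft_force: [0.3, 0.7, -0.9]
opening: 0.217
grip_force: 0.0
```

Emit:
arm_command(targets=[[0,0,0,0,0],[0,0,0,0,0],[0,0,0,0,0],[0,0,0,0,0],[0,0,0,0,0]])

```text
t: 11.3
eef_pos: [495.0, 4.5, 30.7]
tcp_rot: [3.141, -0.0, 0.294]
ft_force: [-0.4, -1.4, 3.0]
opening: 0.143
grip_force: 30.0
```

```bash
python3 - <<'E'
from h import *
d=dict(np.load('pics/pot.png.npz'));s2=dict(eef_pos=d['pos'],tcp_rot=d['rot'])
E=ray(d,s2,[(259,157),(258,236)],56);print('handle',E[:,:2].round(1),E.mean(0).round(1))
L,Rr=ray(d,s2,[(201,62),(320,62)],62);print('rim',L.round(1),Rr.round(1),np.linalg.norm(L-Rr))
rim=ray(d,s2,[(201,62),(320,62),(258,1),(258,124)],62);print('circ',circ(rim))
c,s=cam('wrist');to(s,[495.1+581.2-599,3.9+180-35,31])
h=hsv(c);S,V=h[...,1],h[...,2]
E
```

```text
handle [[528.5  13.2]
 [460.3  -6.5]] [494.4   3.3  56. ]
rim [586.   76.7  62. ] [612.2 -10.1  62. ] 90.6593846062213
circ (array([596.84241366,  32.62243229]), np.float64(44.5821617088565))
tool shift [  24.9 -143.3   -0.3] roll None
```

Emit:
arm_command(targets=[[1,-5,0,0,0],[3,-17,0,0,0],[6,-32,0,0,0],[9,-48,0,0,0],[12,-64,0,0,0]])

```text
t: 11.85
eef_pos: [487.9, 70.3, 30.6]
tcp_rot: [3.141, -0.0, 0.294]
ft_force: [0.7, -2.3, 2.5]
opening: 0.145
grip_force: 30.0
```

Emit:
arm_command(targets=[[3,-16,0,0,0],[6,-32,0,0,0],[9,-48,0,0,0],[11,-62,0,0,0],[13,-73,0,0,0]])

```text
t: 12.35
eef_pos: [478.8, 144.1, 30.6]
tcp_rot: [3.142, 0.0, 0.295]
ft_force: [0.4, -4.3, 2.4]
opening: 0.144
grip_force: 30.0
```

Emit:
arm_command(targets=[[1,-5,0,0,0],[1.5,-8,0,0,0],[1.5,-8,0,0,0],[1.5,-8,0,0,0]])

```text
t: 12.75
eef_pos: [478.4, 151.0, 30.6]
tcp_rot: [-3.142, -0.0, 0.294]
ft_force: [-1.1, 1.4, 2.7]
opening: 0.143
grip_force: 30.0
```

```bash
python3 - <<'E'
from h import *
for n in('scene','wrist'):
    c,s=save(n,f'pics/slid_{n}.png');h=hsv(c);S,V=h[...,1],h[...,2]
    if n=='scene': rep(c,s,comps((S<45)&(V>140),400,2500),0)
    else: cv2.imwrite('pics/slid2.png',c['frame'][:,:,::-1])
a=cv2.imread('pics/slid_scene.png')[150:310,170:390];b=cv2.resize(a,(528,384),interpolation=cv2.INTER_CUBIC)
cv2.imwrite('pics/both.png',np.hstack([b[:, :],cv2.resize(cv2.imread('pics/slid2.png')[:250],(272,133))][:1]))
E
```

```text
px [455. 128.] n 929 rect [-332.7  426.6] [ 71.8 461.6] -89.7 circ [-316.8  423. ] 131.7
px [207. 210.] n 467 rect [ 605.2 -124.5] [149.9 153.8] -30.0 circ [ 602.6 -128. ] 70.0
px [282. 247.] n 1228 rect [579.3 178.2] [157.6 154.4] 64.9 circ [578.2 178.2] 58.7
px [255. 303.] n 476 rect [777.9 221.5] [106.1  44.9] 84.5 circ [775.4 221.5] 32.9
px [334. 319.] n 731 rect [676.1 429.1] [ 37.2 163.8] -82.1 circ [674.6 429.3] 48.4
```

View pics/both.png

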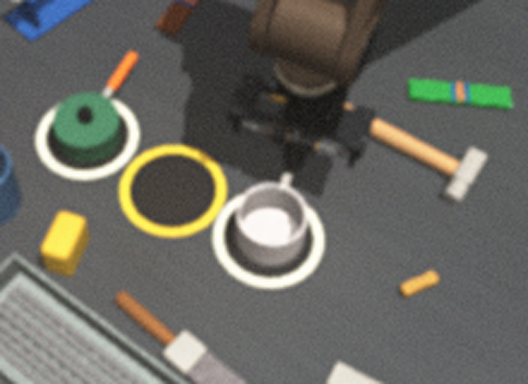

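The open pot stands inside white ring 1, at (268,235) in the crop. I release it, rise and measure again, and locate the orange handle from the earlier picture.

Emit:
arm_command(targets=[[0,0,0,0,0.4],[0,0,0,0,0.4],[0,0,0,0,0.4],[0,0,-10,0,0.5],[0,0,-40,0,0.7]])

```text
t: 13.35
eef_pos: [477.2, 150.7, 69.8]
tcp_rot: [-3.141, 0.004, 0.294]
ft_force: [-0.8, -0.8, 1.0]
opening: 0.506
grip_force: 0.0
```

Emit:
arm_command(targets=[[0,0,-40,0,1],[0,0,-90,0,1],[0,0,-120,0,1],[0,0,-120,0,1]])

```text
t: 13.75
eef_pos: [479.7, 151.3, 195.2]
tcp_rot: [3.141, -0.008, 0.294]
ft_force: [-1.1, -0.6, -0.7]
opening: 0.847
grip_force: 0.0
```

```bash
python3 - <<'E'
from h import *
c,s=save('wrist','pics/w1.png');print(s['t'],s['eef_pos'],s['tcp_rot'])
h=hsv(c);H,S,V=h[...,0],h[...,1],h[...,2]
m=(S<45)&(V>130);rep(c,s,comps(m,1500),0);m[248:]=0
d=dict(np.load('pics/pot.png.npz'));s2=dict(eef_pos=d['pos'],tcp_rot=d['rot'])
h=hsv(d);H,S,V=h[...,0],h[...,1],h[...,2]
print('dip handle');rep(d,s2,comps((H>3)&(H<=21)&(S>150)&(V>110),300),42)
print('lid');g=comps((H>60)&(H<90)&(S>80)&(V>30),1500);rep(d,s2,g,50);print('knob',ray(d,s2,[(451,111)],68))
print('yellow ring');
m=(hsv(c)[...,0]>22)&(hsv(c)[...,0]<34)&(hsv(c)[...,1]>150)&(hsv(c)[...,2]>120);rep(c,s,comps(m,800),0)
E
```

```text
13.75 [479.67720595 151.30202084 195.21626188] [ 3.14060666 -0.00753524  0.2941335 ]
px [258.  76.] n 11862 rect [581.  180.6] [148.5 148.2] 65.7 circ [583.  181.4] 52.9
px [481. 145.] n 1858 rect [584.4 -85.9] [143.7  58.3] 28.2 circ [ 604.2 -123.7] 66.6
dip handle
px [409. 228.] n 1066 rect [ 502.3 -141.5] [72.5 13.8] 12.5 circ [ 502.8 -141.7] 21.2
lid
px [433. 108.] n 10960 rect [ 604.3 -114.7] [ 93.9 104.5] -49.0 circ [ 606.2 -114.5] 36.4
knob [[ 607.16104093 -118.17007762   68.        ]]
yellow ring
px [396.  97.] n 4601 rect [601.1  31. ] [147.3 147.8] -45.1 circ [601.1  31. ] 68.2
```

View pics/w1.png

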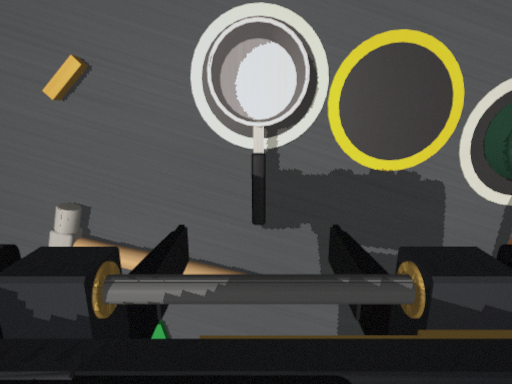

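White ring 1 (581,180.6) and the yellow ring (601,31) are confirmed, and the open pot's rim is centred at (259,72). The orange handle is at (502,−141.5), yaw 12.5°, 72.5×13.8, and its axis agrees with the knob. I go and grip it.

Emit:
arm_command(targets=[[-6,29,7,0,1],[-12,57,14,0,1],[-18,86,21,0,1],[-25,115,28,0,1],[-31,143,35,0,1]])

```text
t: 14.3
eef_pos: [489.3, 4.0, 154.4]
tcp_rot: [-3.141, 0.002, 0.294]
ft_force: [-0.0, 0.2, -0.1]
opening: 0.998
grip_force: 0.0
```

Emit:
arm_command(targets=[[-6,29,7,1,1],[-12,57,14,2,1],[-18,86,21,3,0.9],[-25,115,28,4,0.8],[-31,144,35,4.3,0.7]])

```text
t: 14.8
eef_pos: [501.3, -142.6, 119.3]
tcp_rot: [-3.14, 0.002, 0.218]
ft_force: [-0.4, 0.0, 0.5]
opening: 0.803
grip_force: 0.0
```

Emit:
arm_command(targets=[[0,0,0,0,0.6],[0,0,0,0,0.5],[0,0,0,0,0.5]])

```text
t: 15.1
eef_pos: [501.7, -140.8, 120.3]
tcp_rot: [-3.141, 0.001, 0.22]
ft_force: [-0.2, -0.1, -0.2]
opening: 0.552
grip_force: 0.0
```

```bash
python3 - <<'E'
from h import *
c,s=save('wrist','pics/dip.png');print(s['t'],s['opening'])
h=hsv(c);H,S,V=h[...,0],h[...,1],h[...,2]
rep(c,s,comps((H>3)&(H<=21)&(S>150)&(V>110),300),42)
to(s,[502.3,-141.5,17],np.radians(12.5))
d=dict(np.load('pics/w1.png.npz'));s2=dict(eef_pos=d['pos'],tcp_rot=d['rot'])
print('pot',circ(ray(d,s2,[(207,72),(311,72),(259,16),(259,127)],62)))
E
```

```text
15.1 0.5517013198909003
px [261. 200.] n 1430 rect [ 502.5 -142.7] [71.3 13.5] 13.1 circ [ 503.  -141.8] 21.2
tool shift [  0.5   0.9 103.3] roll 0.0767754880131406
pot (array([580.21424584, 180.73877384]), np.float64(46.19311473309265))
```

The offcut pot is within 1 mm of white ring 1's centre. I shift 1.5 mm along tool y, descend and grip.

Emit:
arm_command(targets=[[0.5,1.5,40,0,0.5],[0.5,1.5,75,0,0.5],[0.5,1.5,95,0,0.5],[0.5,1.5,102,0,0.5],[0.5,1.5,103,0,0.4]])

```text
t: 15.65
eef_pos: [502.9, -142.3, 17.4]
tcp_rot: [-3.141, 0.001, 0.22]
ft_force: [0.2, 1.6, 0.0]
opening: 0.455
grip_force: 0.0
```

Emit:
arm_command(targets=[[0,0,0,0,0.2],[0,0,0,0,0],[0,0,0,0,0],[0,0,0,0,0],[0,0,0,0,0]])

```text
t: 16.15
eef_pos: [503.1, -143.1, 18.1]
tcp_rot: [3.141, -0.001, 0.219]
ft_force: [0.1, 0.7, 3.9]
opening: 0.145
grip_force: 30.0
```

Emit:
arm_command(targets=[[0,0,0,0,0],[0,0,0,0,0],[0,0,0,0,0]])

```text
t: 16.45
eef_pos: [503.0, -143.0, 17.9]
tcp_rot: [3.141, -0.0, 0.219]
ft_force: [-1.2, -0.3, 6.2]
opening: 0.143
grip_force: 30.0
```

Emit:
arm_command(targets=[[1,-5,0,0,0],[3,-17,0,0,0],[6,-33,0,0,0],[9,-49,0,0,0],[12,-65,0,0,0]])

```text
t: 16.95
eef_pos: [501.4, -77.1, 17.9]
tcp_rot: [3.14, -0.002, 0.218]
ft_force: [0.5, -5.4, 4.3]
opening: 0.148
grip_force: 30.1
```

Emit:
arm_command(targets=[[3,-16,0,0,0],[6,-32,0,0,0],[9,-48,0,0,0],[11,-62,0,0,0],[13,-73,0,0,0]])

```text
t: 17.45
eef_pos: [497.9, -2.5, 17.9]
tcp_rot: [3.141, -0.001, 0.218]
ft_force: [1.9, -5.6, 5.2]
opening: 0.145
grip_force: 30.2
```

Emit:
arm_command(targets=[[1,-6,0,0,0],[1.5,-9,0,0,0],[1.5,-9,0,0,0],[1.5,-9,0,0,0]])

```text
t: 17.85
eef_pos: [497.3, 6.2, 17.8]
tcp_rot: [3.141, -0.001, 0.219]
ft_force: [0.1, 0.3, 4.5]
opening: 0.146
grip_force: 30.0
```

Emit:
arm_command(targets=[[0,0,0,0,0.4],[0,0,0,0,0.4],[0,0,0,0,0.4],[0,0,-10,0,0.5],[0,0,-40,0,0.6]])

```text
t: 18.35
eef_pos: [495.7, 6.3, 56.8]
tcp_rot: [-3.14, 0.004, 0.219]
ft_force: [-0.4, -0.2, 0.7]
opening: 0.514
grip_force: 0.0
```

Emit:
arm_command(targets=[[0,0,-40,0,0.8],[0,0,-90,0,0.8],[0,0,-120,0,0.8],[0,0,-120,0,0.8],[0,0,-120,0,0.8]])

```text
t: 18.85
eef_pos: [496.7, 6.3, 178.3]
tcp_rot: [3.141, -0.001, 0.219]
ft_force: [0.5, -0.2, -1.0]
opening: 0.798
grip_force: 0.0
```

```bash
python3 - <<'E'
from h import *
c,s=save('wrist','pics/y.png');print(s['t'],s['eef_pos'],s['tcp_rot'])
h=hsv(c);H,S,V=h[...,0],h[...,1],h[...,2]
o=(H>3)&(H<=21)&(S>150)&(V>110)
print('handle');rep(c,s,comps(o,200),42)
print('lid');rep(c,s,comps((H>60)&(H<90)&(S>80)&(V>30),1500),50)
rep(c,s,comps((H>22)&(H<34)&(S>150)&(V>120),500),0)
print('offcut');rep(c,s,comps((H>8)&(H<=24)&(S>110)&(V>110),200,1500),14)
m=(V<40);m[230:]=0;print('knob');rep(c,s,comps(m,80,2500),68)
E
```

```text
18.85 [496.72103182   6.29398317 178.31414862] [ 3.14104622e+00 -1.27057940e-03  2.19085373e-01]
handle
px [259. 186.] n 1007 rect [496.9   5.6] [72.4 13.1] 12.3 circ [497.5   5.7] 21.2
lid
px [259.  66.] n 9399 rect [601.6  28.8] [93.3 94.1] -77.4 circ [602.   29.1] 34.3
px [256.  69.] n 4892 rect [598.2  30.6] [141.9 147.9] -77.4 circ [600.6  31.3] 68.1
offcut
px [258. 186.] n 1018 rect [490.3   4.6] [79.  14.6] 12.9 circ [490.8   5.6] 23.4
knob
px [263.  73.] n 89 rect [599.3  25.8] [13.3 20.1] -31.1 circ [600.9  29.1] 9.7
px [130. 110.] n 189 rect [544.7 125.5] [13.5 26.5] -49.8 circ [546.9 127.7] 7.7
px [110. 176.] n 461 rect [483.6 137.6] [68.   5.9] 16.2 circ [482.5 142.2] 20.1
```

View pics/y.png

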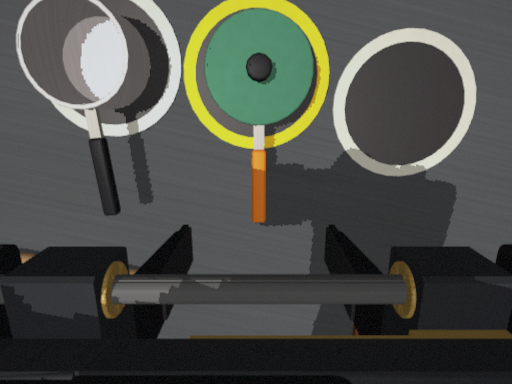

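The dip pot stands inside the yellow ring, lid at (259,66), measured at (602,29) against (601,31). That was the last permitted picture, so I work with masks from here.

```bash
python3 - <<'E'
from h import *
d=dict(np.load('pics/w1.png.npz'));s2=dict(eef_pos=d['pos'],tcp_rot=d['rot'])
h=hsv(d);H,S,V=h[...,0],h[...,1],h[...,2];m=(H>8)&(H<=26)&(S>110)&(V>90);m[:,150:]=0;m[150:]=0
rep(d,s2,comps(m,150),14)
s=env.state();to(s,[519,373,120],np.radians(-28+90));to(s,[519,373,120],np.radians(-28))
E
```

```text
px [62. 77.] n 719 rect [523. 376.] [14.4 49.9] -28.0 circ [523.2 375.9] 15.0
tool shift [ 101.8 -353.    57.3] roll -49.44883662427055
tool shift [ 101.8 -353.    57.3] roll 40.55116337572946
```

Emit:
arm_command(targets=[[10,-35,0,0,0.7],[21,-71,0,0,0.6],[32,-106,0,0,0.5],[42,-142,0,0,0.5],[53,-177.5,0,0,0.5]])

```text
t: 19.4
eef_pos: [509.3, 192.4, 176.0]
tcp_rot: [3.141, 0.003, 0.219]
ft_force: [1.0, 0.5, -0.3]
opening: 0.507
grip_force: 0.0
```

Emit:
arm_command(targets=[[10,-35,0,8,0.5],[21,-71,0,16,0.5],[32,-106,0,24,0.5],[42,-142,0,32,0.5],[53,-177.5,0,40.5,0.5]])

```text
t: 19.9
eef_pos: [522.5, 377.1, 175.6]
tcp_rot: [3.139, 0.002, -0.494]
ft_force: [0.8, -1.2, 0.8]
opening: 0.501
grip_force: 0.0
```

Emit:
arm_command(targets=[[0,0,0,0,0.5],[0,0,0,0,0.5],[0,0,0,0,0.5]])

```text
t: 20.2
eef_pos: [522.9, 374.9, 176.5]
tcp_rot: [3.14, 0.001, -0.486]
ft_force: [0.0, -0.1, -0.1]
opening: 0.501
grip_force: 0.0
```

```bash
python3 - <<'E'
from h import *
c,s=save('wrist','pics/off.png');print(s['t'],s['eef_pos'],s['tcp_rot'],s['opening'])
h=hsv(c);H,S,V=h[...,0],h[...,1],h[...,2];m=(H>8)&(H<=26)&(S>110)&(V>90)
rep(c,s,comps(m,150,5000),14)
to(s,[523,376,4],np.radians(-28))
E
```

```text
20.2 [522.87828806 374.8560826  176.47830631] [ 3.13953800e+00  9.92609785e-04 -4.86476021e-01] 0.5007252482259191
px [256. 181.] n 613 rect [523.9 375.9] [12.9 50.8] -27.9 circ [523.6 376. ] 15.2
px [482. 233.] n 802 rect [347.6 193.8] [28.9 94.7] -88.1 circ [340.1 191.8] 32.5
px [164. 290.] n 519 rect [458.4 529.8] [19.3 73.3] -34.8 circ [446.5 513.1] 31.8
px [353. 290.] n 482 rect [357.1 338.9] [18.  73.2] -22.3 circ [364.9 359.3] 32.7
px [340. 335.] n 1142 rect [335.2 424.9] [391.6   8.5] 62.0 circ [509.9 320.2] 237.0
tool shift [ -0.3  -1.4 172.5] roll 0.1269771633989194
```

Emit:
arm_command(targets=[[0,-1,45,0,0.5],[0,-1,90,0,0.5],[0,-1,130,0,0.5],[0,-1,160,0,0.5],[0,-1,172,0,0.5]])

```text
t: 20.75
eef_pos: [522.8, 374.9, 2.8]
tcp_rot: [3.138, 0.002, -0.488]
ft_force: [0.1, 1.1, -0.1]
opening: 0.499
grip_force: 0.0
```

Emit:
arm_command(targets=[[0,0,0,0,0.4],[0,0,0,0,0.1],[0,0,0,0,0],[0,0,0,0,0],[0,0,0,0,0]])

```text
t: 21.25
eef_pos: [524.1, 376.9, 6.7]
tcp_rot: [-3.14, -0.001, -0.488]
ft_force: [0.1, -0.7, 7.5]
opening: 0.143
grip_force: 30.0
```

Emit:
arm_command(targets=[[0,0,0,0,0],[0,0,0,0,0],[0,0,-10,0,0],[0,0,-50,0,0],[0,0,-90,0,0]])

```text
t: 21.75
eef_pos: [523.2, 376.4, 96.5]
tcp_rot: [3.14, 0.001, -0.488]
ft_force: [-0.1, 0.6, -0.3]
opening: 0.145
grip_force: 30.0
```

Emit:
arm_command(targets=[[0,0,-20,0,0],[0,0,-30,0,0],[0,0,-30,0,0]])

```text
t: 22.05
eef_pos: [524.0, 376.9, 126.9]
tcp_rot: [-3.14, -0.001, -0.488]
ft_force: [-1.1, 0.2, -1.1]
opening: 0.148
grip_force: 30.0
```

Emit:
arm_command(targets=[[25,26,0,0,0],[54,56,0,0,0],[86,89,0,0,0],[116,120,0,0,0],[142,147,0,0,0]])

```text
t: 22.55
eef_pos: [579.9, 178.1, 123.9]
tcp_rot: [3.14, 0.002, -0.488]
ft_force: [0.9, 0.5, -0.7]
opening: 0.144
grip_force: 30.0
```

Emit:
arm_command(targets=[[0,0,0,0,0],[0,0,0,0,0],[0,0,0,0,0]])

```text
t: 22.85
eef_pos: [579.7, 181.0, 124.7]
tcp_rot: [3.141, 0.001, -0.487]
ft_force: [-0.1, 0.7, -1.4]
opening: 0.141
grip_force: 30.0
```

Emit:
arm_command(targets=[[0,0,35,0,0],[0,0,70,0,0],[0,0,95,0,0],[0,0,105,0,0],[0,0,108,0,0]])

```text
t: 23.35
eef_pos: [579.6, 181.1, 16.6]
tcp_rot: [3.14, 0.001, -0.486]
ft_force: [-0.1, 0.3, -0.8]
opening: 0.144
grip_force: 30.0
```

Emit:
arm_command(targets=[[0,0,0,0,0],[0,0,0,0,0.3],[0,0,0,0,0.3],[0,0,0,0,0.3],[0,0,0,0,0.3]])

```text
t: 23.85
eef_pos: [580.5, 180.3, 18.2]
tcp_rot: [-3.141, -0.001, -0.488]
ft_force: [0.5, -0.5, 0.1]
opening: 0.297
grip_force: 0.0
```

Emit:
arm_command(targets=[[0,0,-20,0,0.3],[0,0,-60,0,0.3],[0,0,-105,0,0.3],[0,0,-150,0,0.3],[0,0,-190,0,0.3]])

```text
t: 24.35
eef_pos: [580.2, 180.2, 210.2]
tcp_rot: [-3.141, -0.001, -0.488]
ft_force: [0.3, 0.5, 0.4]
opening: 0.3
grip_force: 0.0
```

Emit:
arm_command(targets=[[-20,0,0,0,0.3],[-40,0,0,0,0.3],[-40,0,0,0,0.3],[-40,0,0,0,0.3]])

```text
t: 24.75
eef_pos: [545.2, 199.0, 207.9]
tcp_rot: [-3.141, -0.001, -0.487]
ft_force: [-0.3, -0.4, 0.4]
opening: 0.301
grip_force: 0.0
```

```bash
python3 - <<'E'
from h import *
c,s=save('wrist','pics/end.png');print(s['t'],s['eef_pos'],s['opening'],s['ft_force'].round(1))
h=hsv(c);H,S,V=h[...,0],h[...,1],h[...,2]
print('offcut');rep(c,s,comps((H>8)&(H<=26)&(S>110)&(V>70),150,6000),19)
print('yellow');rep(c,s,comps((H>22)&(H<34)&(S>150)&(V>120),500),0)
print('lid');rep(c,s,comps((H>60)&(H<90)&(S>80)&(V>30),1500),50)
print('white');rep(c,s,comps((S<45)&(V>140),1500),0)
c,s=cam('scene');h=hsv(c);H,S,V=h[...,0],h[...,1],h[...,2]
m=(S<45)&(V>120);m[:100]=0;m[200:]=0;m[:,150:]&=True;m[:,:160]=0;m[:,230:]=0
print('scene coupon');rep(c,s,comps(m,60,2000),80)
E
```

```text
24.75 [545.17221682 199.04945604 207.91006851] 0.30051140146962996 [-0.3 -0.4  0.4]
offcut
px [428.  81.] n 194 rect [553.3 -10.1] [ 9.9 33.1] -60.1 circ [555.1  -7.4] 9.5
px [360. 113.] n 1342 rect [556.7  67.4] [112.9  34.9] 57.7 circ [593.1  43.3] 56.7
px [443. 135.] n 1132 rect [489.6  -2.4] [79.5 17.5] 12.5 circ [490.1  -3.1] 23.0
px [258. 141.] n 515 rect [580.3 180.7] [12.1 48.2] -27.7 circ [580.4 180.3] 14.7
px [200. 290.] n 428 rect [450.4 330.3] [14.4 80.8] -31.8 circ [434.9 305.6] 38.9
px [317. 290.] n 411 rect [382.8 202.6] [13.3 80.8] -23.9 circ [395.3 231.4] 40.5
px [286. 335.] n 1867 rect [370.3 297.4] [425.2  30.2] 62.1 circ [190.  377.7] 223.3
yellow
px [338.  77.] n 2351 rect [595.9  61. ] [147.4  86.8] 8.9 circ [600.4  32.3] 67.3
lid
px [385.  49.] n 8318 rect [600.4  34.1] [101.2  86.9] 62.1 circ [601.4  32.8] 35.2
white
px [256. 136.] n 5577 rect [581.4 180.9] [148.6 148.8] -35.3 circ [579.9 180.6] 65.4
px [257. 140.] n 3433 rect [579.7 182. ] [82.1 82.3] -37.0 circ [579.8 181.8] 31.0
px [ 40. 157.] n 3107 rect [681.9 427.4] [ 33.1 147.8] -82.6 circ [671.6 418.2] 41.2
scene coupon
px [198. 132.] n 162 rect [ 400.3 -343.5] [49.8 73.4] -11.1 circ [ 400.2 -342.4] 24.7
px [180. 143.] n 170 rect [ 485.1 -353.9] [47.3 73.1] -6.3 circ [ 485.8 -352.8] 24.5
px [207. 194.] n 217 rect [ 602.5 -113.2] [ 41.9 129.2] -52.5 circ [632.7 -89.2] 55.9
```

The offcut lies in the pot at (580,181), and the pots and coupon are in place.

```bash
python3 -c "
from cell import env
print(env.job_done())"
```

```text
the job is handed in; nothing more can be done
None
```

I handed the job in at about 25 s of robot time: the coupon is centred on the rest, the offcut pot is in white ring 1 with the offcut inside, and the dip pot is in the yellow ring, all within tolerance by my last measurements (no verdict came back).

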